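Line up the hole saws by diameter on the storage board

ROBOT

A 6-joint arm with a two-finger parallel gripper is mounted at the origin on the work surface. World frame = base frame: x ahead of the robot, y to its left, z up, the work surface at z = 0. Lengths are in m, angles in rad, forces in N, time in s.
With the tool pointing down it reaches from about 0.275 to 0.875 m from the base axis. Payload 12.5 kg.
Tool frame: the origin (TCP) lies midway between the tips of the shut fingers; the grasp point (between the pads) lies 19 mm behind it; x points along the fingers, z is the direction in which the jaws open and shut, and the axes are right-handed (so a half turn about x gives the same grasp; the last joint's range is limited). The gripper opens to 85 mm and grips with 20 to 120 N. Pads are 22 mm wide; open, the fingers measure 114 mm over their backs; the gripper's body (76 mm by 85 mm) begins 54 mm behind the grasp point. The pads swing forward as they close: fully open they stand 13 mm farther back than shut.
Start: joints at [-1.251, 0.351, 1.652, -0, 1.139, -0.085], TCP at [0.217, -0.506, 0.231] pointing down, gripper open.
Joint ranges: [-2.75, 2.75], [-0.79, 2.1], [0.01, 2.65], [-1.57, 4.71], [0.07, 3.14], [-2.87, 2.87]. Speed limits (rad/s): [2.22, 2.22, 2.79, 3.14, 3.14, 3.14].

INTERFACE

Orientations are given as a 3x3 rotation matrix whose columns are the frame's x, y, z axes.
In Python, from bench import status, eyes, job gives the robot as it stands.
- The arm moves only by the tool arm_command, never from a script. Its argument "steps" is one flat list of numbers, 5 for each row, row after row: the shift along the tool's x, y, z in mm, then the turn about the tool's x in rad, then the opening, from -1 (shut) to 1 (fully open). A call has 1 to 8 rows; each row shifts and turns the commanded pose from where the row before left it, along the tool's axes as they then stand; what a row does not reach is not made up. A row lasts 1/10 s, in which the tool goes at most 50 mm and 8.59 degrees, less where a joint would pass 70% of its speed; a pose out of reach is approached as far as the arm can. A call is refused whole if a number of a shift passes 50 or a number of a turn 0.15, either way. A call with a gripper value outside its range is refused whole. The fingers move at their own pace and stop on an object; "grip_force" is the grip in N (left out, the last holds). Time passes only in rows, so rows that do not move let the fingers close. It gives the time, the measured TCP pose, the force and the opening at its end, in the units of the state.
- status.observe(): the state, without advancing time (a new reading comes with each control period).
- eyes.capture(name): name is "scene" or "top"; returns a dict with "frame" (400x640x3 uint8, red, green, blue), "fovy" (degrees; the focal length in pixels is half the picture's height over the tangent of half this angle, whatever the lens; pixels are square), "cx", "cy" (the principal point, pixels), "T" (4x4, takes a point from camera to world coordinates). Camera axes: x right, y up, looking along -z (the intrinsics and any distortion apply to the point x, -y, -z); pixel columns grow to the right and rows downward; lengths in m; the calibration is good to about 2 mm. A picture is of the moment at which its call begins. There is no depth.
- job.finish_job(): hands the job in, once; it reports no verdict.
The state is a dict: "clock": time; "qpos": joint angles; "joint_velocities": joint speeds; "joint_efforts": joint torques, N m; "ee_pos": TCP position; "tcp_rot": TCP orientation; "force": force on the tool from outside, world axes, zero at the start; "ft_torque": the same for the moment, N m; "grip_width": finger opening in m.
Only numpy, scipy, OpenCV 4.12 (cv2) and the standard library are available. Lean on these libraries where they do the work, as an engineer would, in place of code of your own. Each camera call takes 0.05 s, during which the arm holds its last target.

TASK

Put the four blue hole saws away on the storage board in order of diameter: the smallest on the black pad next to the red block, then the next larger on the next pad, and so on to the largest on the pad farthest from the red block. Stand each one upright, teeth down, in the middle of its pad (within about 10 mm), and set them down rather than dropping them.

Things in the scene. Friction and masses are not known exactly. Their poses are not given: they have to be found in the camera images.
- saw_25: smallest hole saw: blue cup, 25 mm diameter, 40 mm tall, bright toothed rim, standing teeth down on the bench (z = 0); on top a dark round collar (21 mm diameter, 40 to 50 mm height) and an upright bright round shank (11 mm diameter, 50 to 85 mm height), best gripped from above. Origin: centre of the underside; z up along the shank. Loose, about 90 g, give or take 30 %.
- saw_38: second smallest hole saw: blue cup, 38 mm diameter, 40 mm tall, bright toothed rim, standing teeth down on the bench (z = 0); on top a dark round collar (21 mm diameter, 40 to 50 mm height) and an upright bright round shank (11 mm diameter, 50 to 85 mm height), best gripped from above. Origin: centre of the underside; z up along the shank. Loose, about 130 g, give or take 30 %.
- saw_51: second largest hole saw: blue cup, 51 mm diameter, 40 mm tall, bright toothed rim, standing teeth down on the bench (z = 0); on top a dark round collar (21 mm diameter, 40 to 50 mm height) and an upright bright round shank (11 mm diameter, 50 to 85 mm height), best gripped from above. Origin: centre of the underside; z up along the shank. Loose, about 180 g, give or take 30 %.
- saw_64: largest hole saw: blue cup, 64 mm diameter, 40 mm tall, bright toothed rim, standing teeth down on the bench (z = 0); on top a dark round collar (21 mm diameter, 40 to 50 mm height) and an upright bright round shank (11 mm diameter, 50 to 85 mm height), best gripped from above. Origin: centre of the underside; z up along the shank. Loose, about 240 g, give or take 30 %.
- mark_a: black round pad, 76 mm diameter, 3 mm thick, fixed on the plywood storage board (100 x 420 x 15 mm, flat on the bench, beyond the saws); number 1 of four in a straight row 86 mm apart, counted from the robot's right (-y). Origin: centre of its underside, 15 mm above the bench; its top is 3 mm above the origin; y runs along the row.
- mark_b: black round pad, 76 mm diameter, 3 mm thick, fixed on the plywood storage board (100 x 420 x 15 mm, flat on the bench, beyond the saws); number 2 of four in a straight row 86 mm apart, counted from the robot's right (-y). Origin: centre of its underside, 15 mm above the bench; its top is 3 mm above the origin; y runs along the row.
- mark_c: black round pad, 76 mm diameter, 3 mm thick, fixed on the plywood storage board (100 x 420 x 15 mm, flat on the bench, beyond the saws); number 3 of four in a straight row 86 mm apart, counted from the robot's right (-y). Origin: centre of its underside, 15 mm above the bench; its top is 3 mm above the origin; y runs along the row.
- mark_d: black round pad, 76 mm diameter, 3 mm thick, fixed on the plywood storage board (100 x 420 x 15 mm, flat on the bench, beyond the saws); number 4 of four in a straight row 86 mm apart, counted from the robot's right (-y). Origin: centre of its underside, 15 mm above the bench; its top is 3 mm above the origin; y runs along the row.
- red_block: bright red block, 90 x 24 x 22 mm high, fixed across one end of the board, 61 mm from the centre of the nearest pad; it may be at either end (a bare wooden block of the same size is at the other). Origin: centre of its underside, 15 mm above the bench.
Not all that is in view belongs to the job. Leave any white look-alike of the saw_51 alone.

How it is judged:
By the outcome, as a careful person would: the job done as asked, in the order asked, and still so for the second after the job is handed in, with the robot touching nothing.
It also fails if it takes over 96 s, if anything falls off the work surface, if the arm or the gripper's body presses on something with over 40 N, if the wrist force passes 120 N, or if a joint passes its speed limit or range.

## Working session

There is one attempt and no reset: what is moved stays moved. The work goes in short steps, Python scripts to look and compute and a tool call to move; the robot and the scene stay as the last step left them, time stands still between calls to the robot, and variables do not carry over. Pictures are saved under pics/ and viewed, and the job is handed in when it is done.

Besides the shell and the picture viewer there is one more tool, called after "Emit:" in YAML: its name, and indented under it one key for each argument. arm_command: Moves the arm, as the interface text tells. Its arguments: {"type":"object","properties":{"steps":{"type":"array"},"grip_force":{"type":"number"}},"required":["steps"]}

```bash
ls; mkdir -p pics; python3 - <<'E'
from bench import status, eyes
import cv2, numpy as np
s=status.observe()
for k,v in s.items(): print(k,np.round(v,4).tolist())
for n in("scene","top"):
    c=eyes.capture(n); cv2.imwrite(f"pics/{n}0.png",c["frame"][:,:,::-1]); np.savez(f"pics/{n}0.npz",**c)
    print(n,{k:(np.round(v,4).tolist()) for k,v in c.items() if k!="frame"})
E
```

```text
pics
clock 0.0
qpos [-1.2506, 0.3512, 1.6524, -0.0, 1.1391, -0.0846]
joint_velocities [-0.0, 0.0007, 0.0002, -0.0002, -0.0007, -0.0023]
joint_efforts [0.0019, -50.6089, -29.1401, 0.0001, 0.0046, -0.0]
ee_pos [0.2165, -0.5052, 0.2308]
tcp_rot [[-0.0004, 0.9192, 0.3938], [0.0011, 0.3938, -0.9192], [-1.0, 0.0001, -0.0011]]
force [0.5377, -0.0071, -0.5719]
ft_torque [0.0359, 0.0449, 0.024]
grip_width 0.0857
scene {'fovy': 44.751, 'cx': 317.798, 'cy': 206.6878, 'T': [[0.4588, -0.7028, 0.5437, 1.2529], [0.8885, 0.3614, -0.2827, -0.3055], [0.0023, 0.6128, 0.7903, 1.046], [0.0, 0.0, 0.0, 1.0]]}
top {'fovy': 42.3282, 'cx': 318.3117, 'cy': 192.6084, 'T': [[-0.0106, 0.9897, -0.1428, 0.3502], [-0.9998, -0.0129, -0.0155, 0.0417], [-0.0172, 0.1426, 0.9896, 1.421], [0.0, 0.0, 0.0, 1.0]]}
```

View pics/scene0.png

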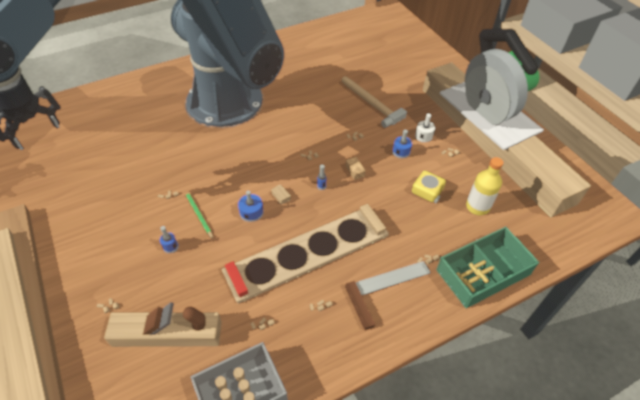

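View pics/top0.png

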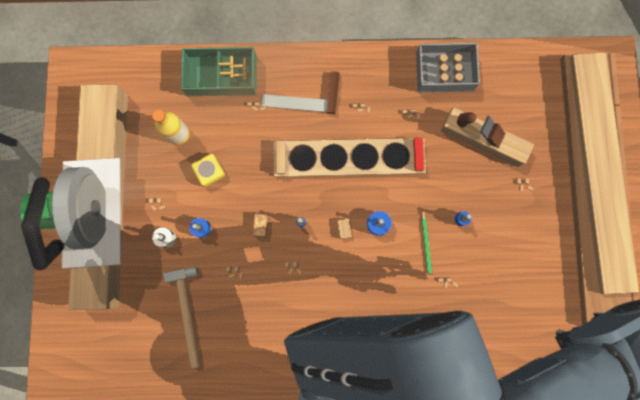

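```bash
cat > h.py <<'E'
import numpy as np, cv2
def load(n): return dict(np.load(f"pics/{n}.npz"))
def f(c): return 200/np.tan(np.radians(float(c["fovy"]))/2)
def ray(c,u,v):
    F=f(c); d=np.array([(u-c["cx"])/F,-(v-c["cy"])/F,-1.]); T=c["T"]
    return T[:3,3],T[:3,:3]@d
def pl(c,u,v,z):
    o,d=ray(c,u,v); return o+d*(z-o[2])/d[2]
def px(c,p):
    T=c["T"]; q=T[:3,:3].T@(np.array(p)-T[:3,3]); F=f(c)
    return c["cx"]+F*q[0]/-q[2], c["cy"]-F*q[1]/-q[2]
def blobs(m,amin=30):
    n,l,st,ce=cv2.connectedComponentsWithStats(m.astype(np.uint8))
    return [(st[i].tolist(),ce[i].round(2).tolist(),l==i) for i in range(1,n) if st[i][4]>=amin]
E
python3 - <<'E'
from h import *
for n in("top0","scene0"):
    c=load(n); fr=c["frame"]; h=cv2.cvtColor(fr,cv2.COLOR_RGB2HSV); H,S,V=[h[...,i].astype(int) for i in range(3)]
    print(n)
    for nm,m in(("blue",(H>105)&(H<125)&(S>150)&(V>60)),("red",((H<4)|(H>176))&(S>190)&(V>120)),("black",(V<60))):
        for st,ce,_ in blobs(m):
            z={"blue":.04,"red":.037,"black":.018}[nm]
            print(nm,st,ce,pl(c,*ce,z).round(4)[:2])
c=load("top0");fr=c["frame"][:,:,::-1]
t=[cv2.resize(fr[y-22:y+23,x-22:x+23],(390,290),interpolation=cv2.INTER_CUBIC) if 0 else cv2.resize(fr[y-18:y+18,x-24:x+24],(390,290),interpolation=cv2.INTER_NEAREST) for x,y in((200,228),(301,222),(379,223),(463,218))]
cv2.imwrite("pics/c.png",np.vstack([np.hstack(t[:2]),np.hstack(t[2:])]))
c=load("scene0");fr=c["frame"][:,:,::-1]
t=[cv2.resize(fr[y-18:y+18,x-24:x+24],(390,290),interpolation=cv2.INTER_NEAREST) for x,y in((402,145),(321,178),(250,204),(168,238))]
cv2.imwrite("pics/d.png",np.vstack([np.hstack(t[:2]),np.hstack(t[2:])]))
E
```

```text
top0
blue [368, 212, 22, 23, 318] [378.46, 223.16] [ 0.4648 -0.0966]
blue [456, 212, 12, 13, 68] [460.31, 218.87] [ 0.4736 -0.315 ]
blue [191, 219, 19, 18, 176] [201.05, 227.98] [0.4575 0.3792]
black [458, 119, 10, 7, 52] [462.15, 122.17] [ 0.7455 -0.3392]
black [0, 134, 17, 12, 126] [7.47, 140.22] [0.713  0.9371]
black [322, 145, 24, 24, 457] [333.36, 156.88] [0.652  0.0209]
black [352, 145, 25, 24, 462] [364.39, 156.15] [ 0.6528 -0.065 ]
black [384, 144, 25, 24, 476] [395.71, 155.48] [ 0.6535 -0.1515]
black [291, 147, 24, 23, 409] [302.76, 158.54] [0.6485 0.1057]
black [22, 178, 42, 91, 1547] [38.64, 228.41] [0.4634 0.8318]
black [587, 301, 53, 32, 427] [615.31, 314.09] [ 0.2197 -0.7138]
black [291, 312, 172, 29, 2438] [378.84, 326.13] [ 0.1943 -0.0924]
black [499, 328, 85, 72, 1046] [540.72, 361.7] [ 0.1005 -0.5104]
black [584, 328, 14, 9, 39] [590.44, 331.82] [ 0.1749 -0.6451]
black [602, 344, 12, 11, 66] [608.41, 348.05] [ 0.1334 -0.6881]
black [616, 355, 13, 19, 61] [622.57, 363.92] [ 0.0933 -0.7209]
black [292, 362, 13, 15, 116] [297.78, 368.71] [0.0876 0.1223]
black [308, 368, 14, 13, 115] [315.07, 373.31] [0.0757 0.0772]
black [325, 372, 18, 13, 161] [333.98, 377.06] [0.0659 0.0279]
black [346, 376, 48, 19, 618] [370.17, 384.08] [ 0.0477 -0.0659]
black [628, 376, 6, 17, 54] [631.11, 384.17] [ 0.0428 -0.738 ]
scene0
black [480, 18, 41, 42, 466] [494.51, 37.97] [0.1461 0.9984]
black [0, 41, 15, 33, 333] [5.56, 57.11] [-0.5454 -0.6073]
black [250, 50, 22, 35, 433] [261.2, 67.34] [-0.0826  0.1675]
black [523, 60, 15, 14, 69] [530.55, 67.64] [0.3422 0.9927]
black [0, 69, 18, 13, 31] [9.16, 76.06] [-0.4264 -0.6081]
black [0, 76, 58, 65, 1421] [19.68, 106.43] [-0.2465 -0.5959]
black [628, 249, 12, 16, 93] [634.27, 257.35] [1.0462 0.6877]
black [522, 267, 70, 71, 1074] [551.06, 303.64] [1.0464 0.4132]
```

View pics/c.png

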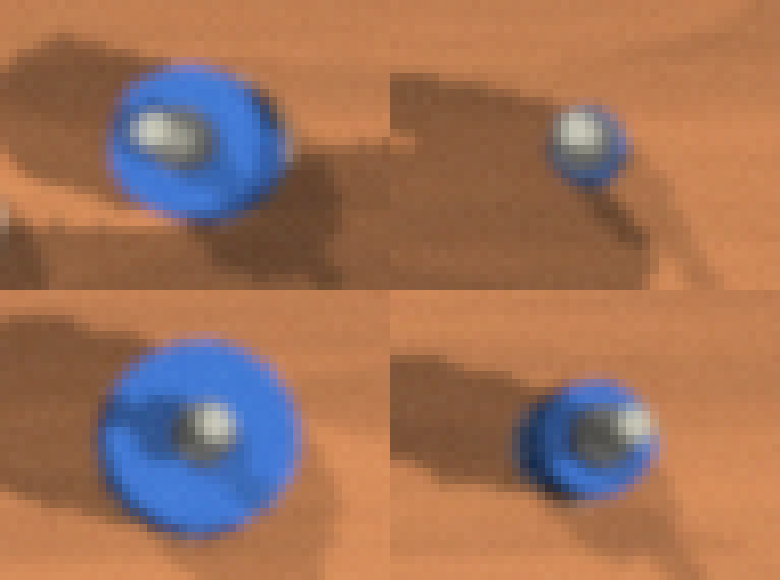

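View pics/d.png

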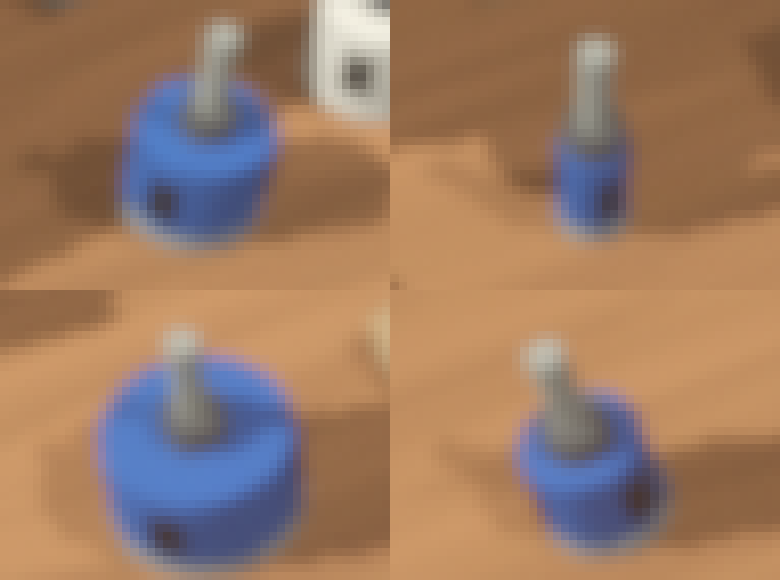

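```bash
python3 - <<'E'
from h import *
C={"top":load("top0"),"scene":load("scene0")}
G={"top":{51:(195,225),25:(300,220),64:(381,222),38:(467,217)},"scene":{51:(405,131),25:(322,166),64:(248,192),38:(163,229)}}
P={}
def low(fr,x,y,r):  # bright low-sat centroid
    h=cv2.cvtColor(fr,cv2.COLOR_RGB2HSV); m=(h[...,1]<70)&(h[...,2]>150)
    w=np.zeros(m.shape,bool); w[y-r:y+r+1,x-r:x+r+1]=1
    m&=w; yy,xx=np.nonzero(m); return xx.mean(),yy.mean(),m.sum()
for n,c in C.items():
    for s,(x,y) in G[n].items():
        u,v,k=low(c["frame"],x,y,4); P[n,s]=(u,v); print(n,s,round(u,1),round(v,1),k,pl(c,u,v,.085).round(4)[:2])
for s in(25,38,51,64):
    (o1,d1),(o2,d2)=[ray(C[n],*P[n,s]) for n in C]
    t=np.linalg.lstsq(np.c_[d1,-d2],o2-o1,rcond=None)[0]
    a,b=o1+t[0]*d1,o2+t[1]*d2; print(s,((a+b)/2).round(4),np.linalg.norm(a-b).round(4))
# blue outlines, looser
c=C["top"];h=cv2.cvtColor(c["frame"],cv2.COLOR_RGB2HSV); m=(h[...,0]>95)&(h[...,0]<130)&(h[...,1]>90)
for st,ce,mm in blobs(m,20):
    if st[1]<205 or st[1]>240 : continue
    cs,_=cv2.findContours(mm.astype(np.uint8),0,1); (x,y),r=cv2.minEnclosingCircle(max(cs,key=len))
    F=f(c); print("cup",st,round(x,1),round(y,1),"d mm",(2*r+1)*1380/F, pl(c,x,y,.03).round(4)[:2])
v=c["frame"].max(2); sub=np.zeros(v.shape,bool); sub[135:178,285:415]=1
pp=[]
for st,ce,mm in blobs((v<75)&sub,200):
    cs,_=cv2.findContours(mm.astype(np.uint8),0,1); e=cv2.fitEllipse(cv2.convexHull(max(cs,key=len))); q=pl(c,*e[0],.018); pp.append(q); print("pad",np.round(e[0],1),np.round(e[1],1),q.round(4)[:2],pl(c,*ce,.018).round(4)[:2])
c=C["scene"];v=c["frame"].max(2); sub=np.zeros(v.shape,bool); sub[210:290,240:370]=1
for st,ce,mm in blobs((v<85)&sub,60):
    cs,_=cv2.findContours(mm.astype(np.uint8),0,1); e=cv2.fitEllipse(cv2.convexHull(max(cs,key=len))); print("pad sc",np.round(e[0],1),np.round(e[1],1),pl(c,*e[0],.018).round(4)[:2])
for n,c in C.items():
    fr=c["frame"].astype(int); m=(fr[...,0]>150)&(fr[...,1]<70)&(fr[...,2]<70)
    for st,ce,_ in blobs(m,40): print("red",n,st,ce,pl(c,*ce,.037).round(4))
E
```

```text
top 51 194.5 225.8 21 [0.4599 0.3855]
top 25 299.8 219.2 20 [0.4738 0.1112]
top 64 381.2 220.9 14 [ 0.4667 -0.0994]
top 38 469.2 216.2 21 [ 0.4763 -0.3267]
scene 51 404.4 131.8 22 [0.4648 0.3812]
scene 25 321.4 166.4 20 [0.4752 0.1094]
scene 64 248.0 193.3 27 [ 0.4717 -0.1006]
scene 38 162.8 228.5 21 [ 0.4799 -0.3254]
25 [0.4737 0.1108 0.083 ] 0.0012
38 [ 0.4768 -0.3265  0.0818] 0.0021
51 [0.46   0.3863 0.0789] 0.0016
64 [ 0.4673 -0.0997  0.0797] 0.0005
cup [367, 212, 24, 23, 390] 378.8 223.1 d mm 66.20935598008246 [ 0.4657 -0.0987]
cup [455, 212, 16, 13, 109] 462.5 218.5 d mm 43.535873900354645 [ 0.4754 -0.3235]
cup [190, 218, 21, 19, 244] 199.9 227.5 d mm 58.46147527817133 [0.4595 0.3849]
pad [333.3 156.9] [24.3 24.9] [0.652  0.0211] [0.652  0.0212]
pad [364.3 156.2] [24.2 25.2] [ 0.6528 -0.0649] [ 0.6528 -0.0648]
pad [395.8 155.4] [24.3 25.8] [ 0.6537 -0.1519] [ 0.6536 -0.1518]
pad [302.4 157.6] [23.8 24.9] [0.6511 0.1066] [0.651  0.1066]
pad sc [351.9 230.4] [20.6 26. ] [0.6546 0.105 ]
pad sc [322.5 243.3] [21.7 26.5] [0.6552 0.0191]
pad sc [292.1 256.7] [22.5 27.1] [ 0.6559 -0.0664]
pad sc [259.8 270.8] [23.5 28.8] [ 0.6563 -0.1533]
red top [414, 139, 9, 31, 209] [417.72, 154.11] [ 0.6523 -0.2089  0.037 ]
```

Emit:
arm_command:
  steps: [0,0,0,-0.146,0.2,0,0,0,-0.146,0.2,0,0,0,-0.146,0.2,0,0,0,-0.146,0.2,0,0,0,-0.146,0.2,0,0,0,-0.146,0.2,0,0,0,-0.146,0.2,0,0,0,-0.146,0.2]
  grip_force: 40

```text
clock: 0.9
ee_pos: [0.2166, -0.5053, 0.231]
tcp_rot: [[-0.0, -0.008, 1.0], [0.001, 1.0, 0.008], [-1.0, 0.001, -0.0]]
force: [0.4, -0.3, 0.8]
grip_width: 0.0511
```

Emit:
arm_command:
  steps: [0,38,16,0,0.2,0,38,16,0,0.2,0,38,16,0,0.2,0,38,16,0,0.2,0,38,16,0,0.2,0,38,16,0,0.2,0,38,16,0,0.2,0,38,16,0,0.2]

```text
clock: 1.7
ee_pos: [0.3442, -0.1996, 0.2312]
tcp_rot: [[0.0, -0.002, 1.0], [0.0, 1.0, 0.002], [-1.0, 0.0, 0.0]]
force: [1.6, -0.1, 0.5]
grip_width: 0.0511
```

Emit:
arm_command:
  steps: [0,44,18,0,0.2,0,44,18,0,0.2,0,44,18,0,0.2,0,44,18,0,0.2,0,44,18,0,0.2,0,44,18,0,0.2,25,46,22,0,0.2,45,0,0,0,0.2]

```text
clock: 2.5
ee_pos: [0.4739, 0.1076, 0.1655]
tcp_rot: [[0.007, -0.006, 1.0], [0.002, 1.0, 0.006], [-1.0, 0.001, 0.007]]
force: [0.3, -0.3, -1.5]
grip_width: 0.0511
```

Emit:
arm_command:
  steps: [25,1,1,0,0.2,25,0,0,0,0.2,0,0,0,0,0.2]

```text
clock: 2.8
ee_pos: [0.4699, 0.1044, 0.1116]
tcp_rot: [[-0.006, -0.002, 1.0], [-0.001, 1.0, 0.002], [-1.0, -0.001, -0.006]]
force: [0.2, -0.4, 0.1]
grip_width: 0.0511
```

```bash
cat > snap.py <<'E'
import sys
from bench import status, eyes
from h import *
def snap(tag,names=("scene","top")):
    for n in names:
        c=eyes.capture(n); np.savez(f"pics/{n}{tag}.npz",**c)
    s=status.observe(); print(s["clock"],np.round(s["ee_pos"],4),np.round(s["force"],1),round(float(s["grip_width"]),4))
def crop(tag,n,u,v,w=60,h=45,out=None):
    c=load(n+tag); fr=c["frame"][max(v-h,0):v+h,max(u-w,0):u+w,::-1]
    return cv2.resize(fr,(390,292),interpolation=cv2.INTER_CUBIC)
E
python3 - <<'E'
from snap import *
snap("1")
a=crop("1","scene",322,170);b=crop("1","top",301,222)
cv2.imwrite("pics/v1.png",np.hstack([a,b]))
E
```

```text
2.9 [0.4718 0.1045 0.1147] [0.1 0.9 0.7] 0.0513
```

View pics/v1.png

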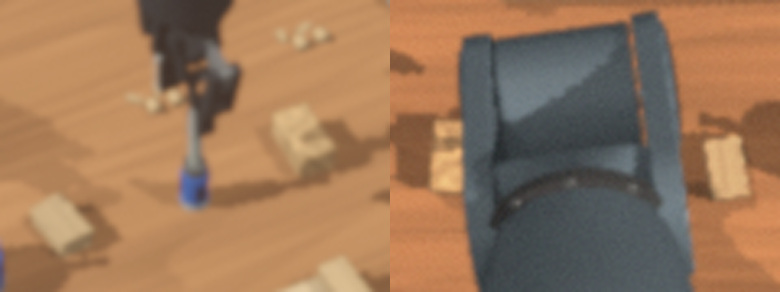

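Emit:
arm_command:
  steps: [0,6,3,0,0.2,20,0,0,0,0.2,20,0,0,0,0.2,15,0,0,0,0.2,5,0,0,0,0.2,0,0,0,0,0.2]

```text
clock: 3.5
ee_pos: [0.4752, 0.1107, 0.0548]
tcp_rot: [[0.001, -0.002, 1.0], [0.0, 1.0, 0.002], [-1.0, 0.0, 0.001]]
force: [-0.2, 0.0, -0.2]
grip_width: 0.0511
```

```bash
python3 - <<'E'
from snap import *
snap("2",["scene"])
a=crop("2","scene",322,170,40,30)
cv2.imwrite("pics/v2.png",a)
E
```

```text
3.55 [0.4754 0.1107 0.0552] [ 0.2 -0.1  0. ] 0.0512
```

View pics/v2.png

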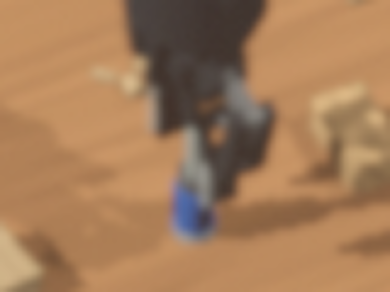

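Emit:
arm_command:
  steps: [0,0,0,0,-1,0,0,0,0,-1,0,0,0,0,-1,0,0,0,0,-1,0,0,0,0,-1,0,0,0,0,-1]
  grip_force: 40

```text
clock: 4.15
ee_pos: [0.4751, 0.1105, 0.0547]
tcp_rot: [[0.001, -0.002, 1.0], [0.0, 1.0, 0.002], [-1.0, 0.0, 0.001]]
force: [-0.2, -0.9, 6.3]
grip_width: 0.0097
```

Emit:
arm_command:
  steps: [-10,0,0,0,-1,-30,0,0,0,-1,-40,0,0,0,-1,-40,0,0,0,-1,0,0,0,0,-1,0,0,0,0,-1]

```text
clock: 4.75
ee_pos: [0.4748, 0.1105, 0.175]
tcp_rot: [[0.001, -0.002, 1.0], [0.0, 1.0, 0.002], [-1.0, 0.0, 0.001]]
force: [0.6, -0.6, -0.9]
grip_width: 0.0099
```

```bash
python3 - <<'E'
from snap import *
snap("3",["scene"])
cv2.imwrite("pics/v3.png",crop("3","scene",322,150,60,45))
E
```

```text
4.8 [0.4743 0.1104 0.1739] [ 0.4 -0.1 -1. ] 0.0095
```

View pics/v3.png

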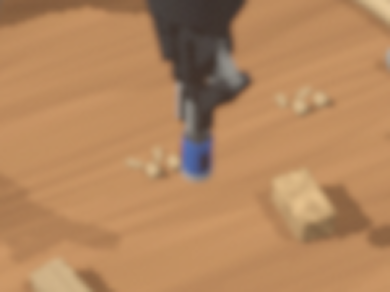

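Emit:
arm_command:
  steps: [0,-15,10,0,-1,0,-30,20,0,-1,0,-40,27,0,-1,0,-44,30,0,-1,0,-44,30,0,-1,0,-40,27,0,-1,0,-30,22,0,-1,0,-20,14,0,-1]

```text
clock: 5.6
ee_pos: [0.6518, -0.149, 0.1718]
tcp_rot: [[-0.003, -0.0, 1.0], [0.001, 1.0, 0.0], [-1.0, 0.001, -0.003]]
force: [-0.6, 1.0, -0.7]
grip_width: 0.0098
```

Emit:
arm_command:
  steps: [20,0,0,0,-1,30,0,0,0,-1,10,0,0,0,-1,0,0,0,0,-1,0,0,0,0,-1]

```text
clock: 6.1
ee_pos: [0.6519, -0.1467, 0.1147]
tcp_rot: [[0.0, -0.002, 1.0], [-0.0, 1.0, 0.002], [-1.0, -0.0, 0.0]]
force: [0.2, -0.7, -0.2]
grip_width: 0.0097
```

Emit:
arm_command:
  steps: [10,-3,1,0,-1,15,-3,2,0,-1,9,0,0,0,-1,0,0,0,0,-1,0,0,0,0,-1]

```text
clock: 6.6
ee_pos: [0.6546, -0.1527, 0.08]
tcp_rot: [[-0.0, -0.002, 1.0], [0.0, 1.0, 0.002], [-1.0, 0.0, -0.0]]
force: [0.7, 0.5, -0.8]
grip_width: 0.0094
```

```bash
python3 - <<'E'
from snap import *
snap("4")
cv2.imwrite("pics/v4.png",np.hstack([crop("4","scene",270,260,60,45),crop("4","top",385,165,60,45)]))
E
```

```text
6.7 [ 0.6549 -0.1528  0.0808] [0.5 0.9 0.2] 0.0094
```

View pics/v4.png

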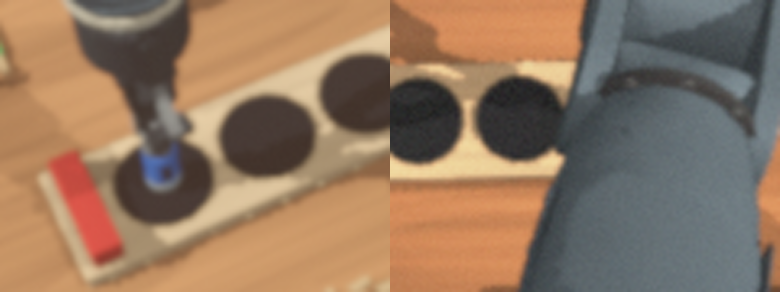

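Emit:
arm_command:
  steps: [3,0,0,0,-1,2,0,0,0,-1,1,0,0,0,-1,0,0,0,0,-1,0,0,0,0,-1]

```text
clock: 7.2
ee_pos: [0.6546, -0.1527, 0.0743]
tcp_rot: [[0.0, -0.002, 1.0], [0.0, 1.0, 0.002], [-1.0, 0.0, 0.0]]
force: [0.1, 0.0, -0.6]
grip_width: 0.0097
```

Emit:
arm_command:
  steps: [1,0,0,0,-1,0,0,0,0,-1,0,0,0,0,-1]

```text
clock: 7.5
ee_pos: [0.6546, -0.1528, 0.0733]
tcp_rot: [[-0.0, -0.002, 1.0], [0.0, 1.0, 0.002], [-1.0, 0.0, 0.0]]
force: [0.8, 1.0, -0.9]
grip_width: 0.0098
```

Emit:
arm_command:
  steps: [1,0,0,0,-1,0,0,0,0,-1,0,0,0,0,-1]

```text
clock: 7.8
ee_pos: [0.6549, -0.1529, 0.0728]
tcp_rot: [[0.001, -0.002, 1.0], [-0.0, 1.0, 0.002], [-1.0, -0.0, 0.001]]
force: [-0.9, 0.6, 3.6]
grip_width: 0.0097
```

Emit:
arm_command:
  steps: [0,0,0,0,-0.5,0,0,0,0,-0.2,0,0,0,0,0.2,0,0,0,0,0.2,0,0,0,0,0.2,-30,0,0,0,0.2,-40,0,0,0,0.2,-40,0,0,0,0.2]

```text
clock: 8.6
ee_pos: [0.6543, -0.1527, 0.1833]
tcp_rot: [[-0.001, -0.002, 1.0], [0.0, 1.0, 0.002], [-1.0, 0.0, -0.001]]
force: [-0.4, -0.5, 1.3]
grip_width: 0.0511
```

Emit:
arm_command:
  steps: [0,-15,-15,0,0.2,0,-25,-26,0,0.2,0,-30,-30,0,0.2,0,-30,-30,0,0.2,0,-30,-30,0,0.2,15,-25,-27,0,0.2,25,-19,-18,0,0.2,25,0,0,0,0.2]

```text
clock: 9.4
ee_pos: [0.4772, -0.3294, 0.117]
tcp_rot: [[0.001, 0.001, 1.0], [-0.001, 1.0, -0.001], [-1.0, -0.001, 0.001]]
force: [-0.3, 0.8, 0.2]
grip_width: 0.0513
```

```bash
python3 - <<'E'
from snap import *
snap("5")
cv2.imwrite("pics/v5.png",np.hstack([crop("5","scene",240,260,60,45),crop("5","top",395,155,60,45)]))
E
```

```text
9.5 [ 0.4772 -0.3266  0.1146] [-0.8 -0.4  0.7] 0.0511
```

View pics/v5.png

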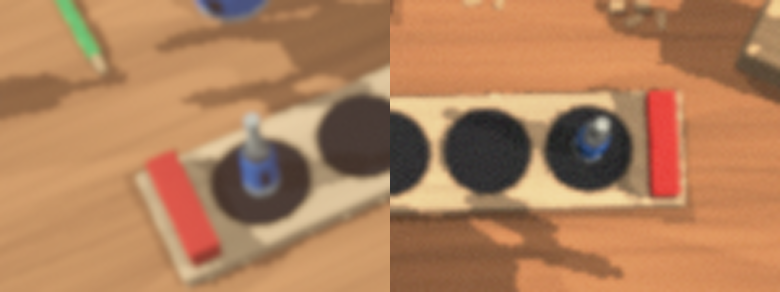

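```bash
cat > tip.py <<'E'
from h import *
def tip(tag,p,z=.103,r=5):
    for n in("top","scene"):
        c=load(n+tag); u,v=px(c,[p[0],p[1],z-.002]); u,v=int(round(u)),int(round(v))
        h=cv2.cvtColor(c["frame"],cv2.COLOR_RGB2HSV); m=(h[...,1]<75)&(h[...,2]>140); w=np.zeros(m.shape,bool); w[v-r:v+r+1,u-r:u+r+1]=1
        yy,xx=np.nonzero(m&w)
        if len(xx): print(n,len(xx),xx.mean().round(1),yy.mean().round(1),pl(c,xx.mean(),yy.mean(),z-.002).round(4)[:2])
E
python3 - <<'E'
from tip import *
tip("5",(.6545,-.1527))
E
```

```text
top 14 399.8 148.1 [ 0.6551 -0.1513]
scene 49 257.3 254.0 [ 0.6613 -0.1533]
```

Emit:
arm_command:
  steps: [10,0,0,0,0.2,20,0,0,0,0.2,20,0,0,0,0.2,9,0,0,0,0.2,0,0,0,0,0.2,0,0,0,0,0.2]

```text
clock: 10.1
ee_pos: [0.4796, -0.3273, 0.0592]
tcp_rot: [[0.001, -0.002, 1.0], [-0.001, 1.0, 0.002], [-1.0, -0.001, 0.001]]
force: [0.1, 1.0, -0.1]
grip_width: 0.0512
```

Emit:
arm_command:
  steps: [4,1,-1,0,0.2,0,0,0,0,-1,0,0,0,0,-1,0,0,0,0,-1,0,0,0,0,-1,0,0,0,0,-1,0,0,0,0,-1,0,0,0,0,-1]

```text
clock: 10.9
ee_pos: [0.478, -0.3261, 0.0543]
tcp_rot: [[-0.0, -0.002, 1.0], [0.0, 1.0, 0.002], [-1.0, 0.0, -0.0]]
force: [-0.2, 0.1, -0.8]
grip_width: 0.0099
```

Emit:
arm_command:
  steps: [-10,0,0,0,-1,-30,0,0,0,-1,-40,0,0,0,-1,-40,0,0,0,-1,-15,0,0,0,-1,0,0,0,0,-1,0,15,10,0,-1,0,30,20,0,-1]

```text
clock: 11.7
ee_pos: [0.507, -0.2816, 0.1883]
tcp_rot: [[-0.001, 0.001, 1.0], [0.001, 1.0, -0.001], [-1.0, 0.001, -0.001]]
force: [0.8, -0.0, -1.6]
grip_width: 0.0096
```

Emit:
arm_command:
  steps: [0,40,27,0,-1,0,43,30,0,-1,0,43,30,0,-1,0,40,28,0,-1,0,30,20,0,-1,0,19,12,0,-1,0,0,0,0,-1,0,0,0,0,-1]

```text
clock: 12.5
ee_pos: [0.651, -0.0697, 0.188]
tcp_rot: [[-0.002, -0.003, 1.0], [0.0, 1.0, 0.003], [-1.0, 0.0, -0.002]]
force: [-0.1, -0.3, -1.3]
grip_width: 0.0097
```

Held (-1.4 N weight). Down to ~6 mm above the pad.

Emit:
arm_command:
  steps: [15,2,1,0,-1,30,2,2,0,-1,30,0,0,0,-1,25,0,0,0,-1,8,0,0,0,-1,0,0,0,0,-1,0,0,0,0,-1]

```text
clock: 13.2
ee_pos: [0.6551, -0.0662, 0.0822]
tcp_rot: [[0.001, -0.001, 1.0], [-0.0, 1.0, 0.001], [-1.0, -0.0, 0.001]]
force: [0.1, 0.4, -1.0]
grip_width: 0.0095
```

```bash
python3 - <<'E'
from snap import *
snap("6",["scene"])
cv2.imwrite("pics/v6.png",crop("6","scene",290,245,60,45))
E
```

```text
13.25 [ 0.6553 -0.0662  0.0826] [-0.4  0.5 -1.7] 0.0097
```

View pics/v6.png

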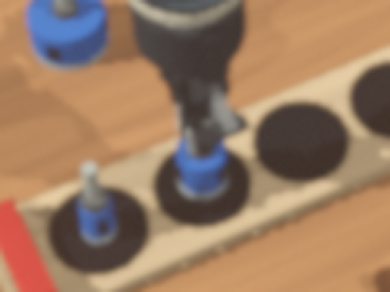

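Emit:
arm_command:
  steps: [3,0,0,0,-1,2,0,0,0,-1,2,0,0,0,-1,1,0,0,0,-1,0,0,0,0,-1,0,0,0,0,-1]

```text
clock: 13.85
ee_pos: [0.6547, -0.0658, 0.0733]
tcp_rot: [[0.0, -0.002, 1.0], [-0.0, 1.0, 0.002], [-1.0, -0.0, 0.0]]
force: [-0.1, -0.3, -1.4]
grip_width: 0.0093
```

The picture shows saw_38 upright over pad b, with saw_25 standing on pad a. No contact yet, so I lower 1 mm more.

Emit:
arm_command:
  steps: [1,0,0,0,-1,0,0,0,0,-1,0,0,0,0,-1]

```text
clock: 14.15
ee_pos: [0.6547, -0.0658, 0.0723]
tcp_rot: [[0.0, -0.002, 1.0], [0.0, 1.0, 0.002], [-1.0, 0.0, 0.0]]
force: [-0.4, -0.2, -0.5]
grip_width: 0.0094
```

Emit:
arm_command:
  steps: [0.7,0,0,0,-1,0,0,0,0,-1,0,0,0,0,-1]

```text
clock: 14.45
ee_pos: [0.6548, -0.0658, 0.0722]
tcp_rot: [[0.0, -0.002, 1.0], [-0.0, 1.0, 0.002], [-1.0, -0.0, 0.0]]
force: [-2.2, 0.5, 4.1]
grip_width: 0.0097
```

Contact. Release and retreat.

Emit:
arm_command:
  steps: [0,0,0,0,-0.5,0,0,0,0,-0.2,0,0,0,0,0.2,0,0,0,0,0.2,0,0,0,0,0.2,-30,0,0,0,0.2,-40,0,0,0,0.2,-40,0,0,0,0.2]

```text
clock: 15.25
ee_pos: [0.6544, -0.0657, 0.1826]
tcp_rot: [[-0.001, -0.002, 1.0], [0.0, 1.0, 0.002], [-1.0, 0.0, -0.001]]
force: [-0.0, 1.0, 0.0]
grip_width: 0.0512
```

Emit:
arm_command:
  steps: [0,20,-9,0,0.2,0,35,-15,0,0.2,0,42,-18,0,0.2,0,44,-19,0,0.2,0,44,-19,0,0.2,0,44,-19,0,0.2,0,44,-19,0,0.2,0,44,-19,0,0.2]

```text
clock: 16.05
ee_pos: [0.516, 0.2526, 0.1818]
tcp_rot: [[0.0, -0.002, 1.0], [0.0, 1.0, 0.002], [-1.0, 0.0, 0.0]]
force: [-0.0, 0.8, -0.1]
grip_width: 0.0511
```

Emit:
arm_command:
  steps: [0,44,-19,0,0.2,0,40,-17,0,0.2,0,30,-12,0,0.2,0,19,-7,0,0.2,20,0,0,0,0.2,25,0,0,0,0.2,20,0,0,0,0.2,0,0,0,0,0.2]

```text
clock: 16.85
ee_pos: [0.4605, 0.3831, 0.1141]
tcp_rot: [[-0.004, -0.002, 1.0], [-0.003, 1.0, 0.002], [-1.0, -0.003, -0.004]]
force: [0.6, -0.1, 0.4]
grip_width: 0.0513
```

```bash
python3 - <<'E'
from snap import *
from tip import tip
snap("7")
cv2.imwrite("pics/v7.png",np.hstack([crop("7","scene",405,140,60,45),crop("7","top",385,155,60,45)]))
tip("7",(.6547,-.0658)); tip("7",(.6547,-.1527)); 
E
```

```text
16.95 [0.4619 0.384  0.1171] [0.6 0.3 0.3] 0.0511
top 16 366.4 148.4 [ 0.6556 -0.0645]
scene 46 291.3 239.3 [ 0.6603 -0.0667]
top 10 399.8 148.0 [ 0.6553 -0.1514]
scene 43 257.3 253.8 [ 0.6607 -0.153 ]
```

View pics/v7.png

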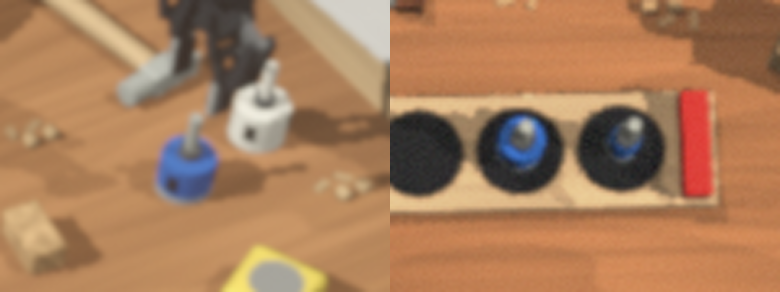

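```bash
python3 - <<'E'
from snap import *
c=load("scene7"); T=c["T"]
for p in((.4619,.384,.117),(.4619,.384,.083),(.4619,.384,.05),(.4619,.384,.0)):
    u,v=px(c,p); print(p,round(u,1),round(v,1),"crop",(u-345)*3.25,(v-95)*3.244)
from tip import tip
tip("7",(.462,.384),.085)
cv2.imwrite("pics/v7b.png",cv2.resize(c["frame"][80:170,350:470,::-1],(780,585),interpolation=cv2.INTER_CUBIC))
E
```

```text
(0.4619, 0.384, 0.117) 406.3 122.4 crop 199.2591370372146 88.86892348672738
(0.4619, 0.384, 0.083) 404.6 131.3 crop 193.59520712293164 117.86137419078368
(0.4619, 0.384, 0.05) 402.9 139.7 crop 188.30399425092835 144.94596575138348
(0.4619, 0.384, 0.0) 400.6 151.8 crop 180.6492639290507 184.12889966273613
scene 41 405.2 132.2 [0.4656 0.3836]
```

View pics/v7b.png

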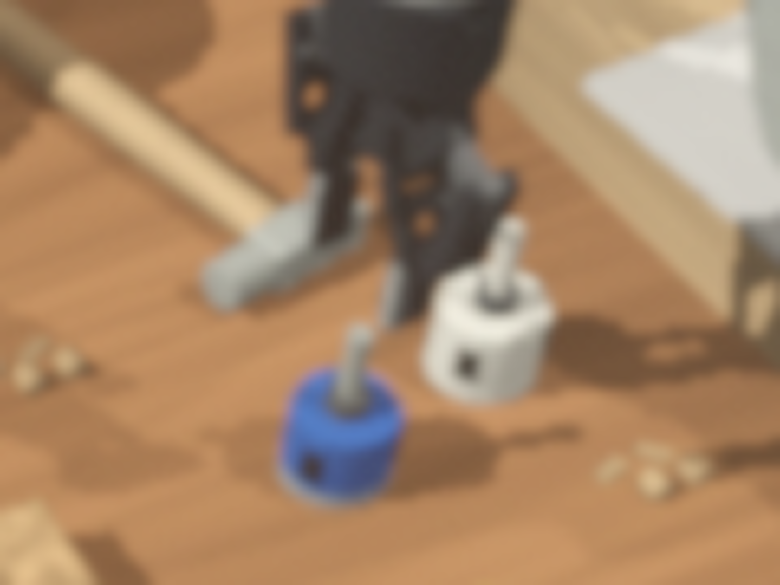

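Emit:
arm_command:
  steps: [10,1,0,0,0.2,20,0,0,0,0.2,20,0,0,0,0.2,11,0,0,0,0.2,0,0,0,0,0.2,0,0,0,0,0.2]

```text
clock: 17.55
ee_pos: [0.4622, 0.3851, 0.0563]
tcp_rot: [[0.001, -0.002, 1.0], [0.001, 1.0, 0.002], [-1.0, 0.001, 0.001]]
force: [0.1, -0.2, 0.0]
grip_width: 0.0513
```

Emit:
arm_command:
  steps: [2,0,0,0,0.2,0,0,0,0,-1,0,0,0,0,-1,0,0,0,0,-1,0,0,0,0,-1,0,0,0,0,-1,0,0,0,0,-1,0,0,0,0,-1]
  grip_force: 50

```text
clock: 18.35
ee_pos: [0.4618, 0.3849, 0.0537]
tcp_rot: [[0.0, -0.002, 1.0], [0.0, 1.0, 0.002], [-1.0, 0.0, 0.0]]
force: [-0.6, -0.8, 1.3]
grip_width: 0.0092
```

Emit:
arm_command:
  steps: [-10,0,0,0,-1,-30,0,0,0,-1,-40,0,0,0,-1,-40,0,0,0,-1,-15,0,0,0,-1,0,0,0,0,-1,0,-15,7,0,-1,0,-30,15,0,-1]

```text
clock: 19.15
ee_pos: [0.483, 0.3396, 0.187]
tcp_rot: [[-0.002, -0.004, 1.0], [-0.001, 1.0, 0.004], [-1.0, -0.001, -0.002]]
force: [1.6, 0.9, -1.5]
grip_width: 0.0089
```

Emit:
arm_command:
  steps: [0,-38,20,0,-1,0,-42,22,0,-1,0,-43,23,0,-1,0,-43,23,0,-1,0,-43,23,0,-1,0,-43,23,0,-1,0,-38,20,0,-1,0,-30,15,0,-1]

```text
clock: 19.95
ee_pos: [0.6534, 0.0167, 0.1865]
tcp_rot: [[-0.003, -0.0, 1.0], [-0.0, 1.0, 0.0], [-1.0, -0.0, -0.003]]
force: [0.1, 1.1, -1.8]
grip_width: 0.0091
```

Emit:
arm_command:
  steps: [15,0,0,0,-1,30,0,0,0,-1,30,0,0,0,-1,20,0,0,0,-1,0,0,0,0,-1,0,0,0,0,-1]

```text
clock: 20.55
ee_pos: [0.6529, 0.0202, 0.093]
tcp_rot: [[-0.002, -0.002, 1.0], [0.0, 1.0, 0.002], [-1.0, 0.0, -0.002]]
force: [1.3, 0.1, -0.8]
grip_width: 0.009
```

Emit:
arm_command:
  steps: [8,0,0,0,-1,5,0,0,0,-1,3,0,0,0,-1,2,0,0,0,-1,0,0,0,0,-1,0,0,0,0,-1]

```text
clock: 21.15
ee_pos: [0.6536, 0.0203, 0.0758]
tcp_rot: [[0.0, -0.002, 1.0], [-0.0, 1.0, 0.002], [-1.0, -0.0, 0.0]]
force: [-0.4, 0.9, -1.2]
grip_width: 0.0095
```

```bash
python3 - <<'E'
from snap import *
snap("8",["scene"])
cv2.imwrite("pics/v8.png",crop("8","scene",310,240,60,45))
E
```

```text
21.2 [0.6536 0.0203 0.0758] [ 1.1 -0.1 -1.2] 0.0095
```

View pics/v8.png

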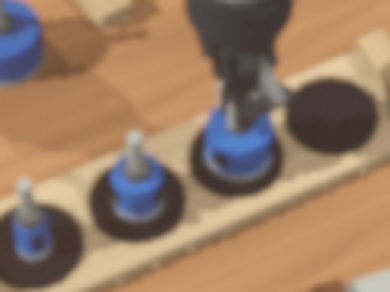

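Emit:
arm_command:
  steps: [2,0,0,0,-1,1,0,0,0,-1,0,0,0,0,-1,0,0,0,0,-1]

```text
clock: 21.6
ee_pos: [0.6535, 0.0202, 0.0725]
tcp_rot: [[-0.0, -0.002, 1.0], [0.0, 1.0, 0.002], [-1.0, 0.0, -0.0]]
force: [0.3, -0.3, -1.7]
grip_width: 0.0095
```

Emit:
arm_command:
  steps: [1,0,0,0,-1,0,0,0,0,-1,0,0,0,0,-1]

```text
clock: 21.9
ee_pos: [0.6536, 0.0202, 0.0717]
tcp_rot: [[0.0, -0.002, 1.0], [-0.0, 1.0, 0.002], [-1.0, -0.0, 0.0]]
force: [-0.3, 0.2, 0.2]
grip_width: 0.0092
```

Emit:
arm_command:
  steps: [0.5,0,0,0,-1,0,0,0,0,-1,0,0,0,0,-1]

```text
clock: 22.2
ee_pos: [0.6537, 0.0202, 0.0717]
tcp_rot: [[0.001, -0.002, 1.0], [-0.0, 1.0, 0.002], [-1.0, -0.0, 0.001]]
force: [-2.7, -0.9, 5.9]
grip_width: 0.0096
```

Contact; release, then go to saw_64.

Emit:
arm_command:
  steps: [0,0,0,0,-0.5,0,0,0,0,-0.2,0,0,0,0,0.2,0,0,0,0,0.2,0,0,0,0,0.2,-30,0,0,0,0.2,-40,0,0,0,0.2,-40,0,0,0,0.2]

```text
clock: 23.0
ee_pos: [0.6532, 0.0203, 0.1821]
tcp_rot: [[-0.001, -0.002, 1.0], [0.0, 1.0, 0.002], [-1.0, 0.0, -0.001]]
force: [0.1, 0.1, 0.4]
grip_width: 0.0513
```

Emit:
arm_command:
  steps: [0,-12,-17,0,0.2,0,-20,-30,0,0.2,0,-22,-34,0,0.2,0,-22,-34,0,0.2,0,-20,-32,0,0.2,10,-15,-23,0,0.2,25,-9,-14,0,0.2,25,0,0,0,0.2]

```text
clock: 23.8
ee_pos: [0.4686, -0.1011, 0.121]
tcp_rot: [[0.001, -0.001, 1.0], [-0.001, 1.0, 0.001], [-1.0, -0.001, 0.001]]
force: [1.1, 0.5, 0.0]
grip_width: 0.0513
```

```bash
python3 - <<'E'
from snap import *
from tip import tip
snap("9")
for y in(-.1527,-.0658,.0202): tip("9",(.654,y))
cv2.imwrite("pics/v9.png",np.hstack([crop("9","scene",280,220,80,60),crop("9","top",355,165,80,60)]))
E
```

```text
23.9 [ 0.4681 -0.1     0.1191] [-0.8  0.6  0.8] 0.0514
top 11 399.8 148.2 [ 0.6548 -0.1514]
scene 45 257.3 253.9 [ 0.6609 -0.1532]
top 16 366.4 148.4 [ 0.6556 -0.0645]
scene 48 291.5 239.3 [ 0.6603 -0.0664]
top 24 333.1 148.0 [0.6578 0.0225]
scene 53 323.2 225.3 [0.6588 0.0182]
```

View pics/v9.png

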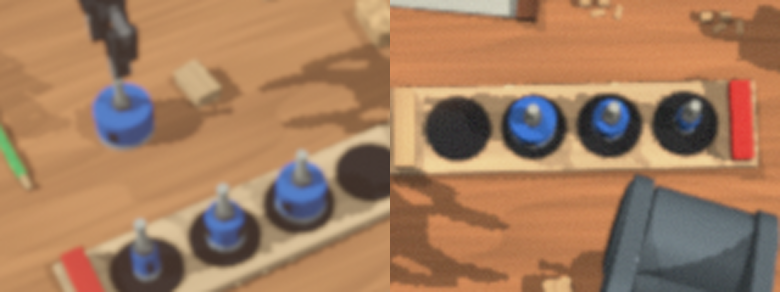

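Emit:
arm_command:
  steps: [10,0,1,0,0.2,20,0,0,0,0.2,20,0,0,0,0.2,13,0,0,0,0.2,0,0,0,0,0.2,0,0,0,0,0.2]

```text
clock: 24.5
ee_pos: [0.4713, -0.1001, 0.0586]
tcp_rot: [[0.001, -0.002, 1.0], [-0.0, 1.0, 0.002], [-1.0, -0.0, 0.001]]
force: [-0.0, -0.7, -0.7]
grip_width: 0.051
```

Emit:
arm_command:
  steps: [4,0,-2,0,0.2,0,0,0,0,-1,0,0,0,0,-1,0,0,0,0,-1,0,0,0,0,-1,0,0,0,0,-1,0,0,0,0,-1,0,0,0,0,-1]
  grip_force: 60

```text
clock: 25.3
ee_pos: [0.4687, -0.1001, 0.054]
tcp_rot: [[-0.0, -0.002, 1.0], [0.0, 1.0, 0.002], [-1.0, 0.0, -0.0]]
force: [0.3, 0.2, -3.0]
grip_width: 0.0091
```

Emit:
arm_command:
  steps: [-10,0,0,0,-1,-30,0,0,0,-1,-40,0,0,0,-1,-40,0,0,0,-1,-20,0,0,0,-1,0,0,0,0,-1,0,15,10,0,-1,0,25,20,0,-1]

```text
clock: 26.1
ee_pos: [0.4978, -0.0603, 0.1931]
tcp_rot: [[-0.002, 0.0, 1.0], [0.0, 1.0, -0.0], [-1.0, 0.0, -0.002]]
force: [0.3, -0.2, -3.2]
grip_width: 0.0092
```

Emit:
arm_command:
  steps: [0,30,28,0,-1,0,33,30,0,-1,0,33,30,0,-1,0,30,29,0,-1,0,25,23,0,-1,0,16,14,0,-1,0,0,0,0,-1,0,0,0,0,-1]

```text
clock: 26.9
ee_pos: [0.6515, 0.1071, 0.1923]
tcp_rot: [[-0.003, -0.003, 1.0], [-0.0, 1.0, 0.003], [-1.0, -0.0, -0.003]]
force: [-0.7, -0.7, -3.1]
grip_width: 0.009
```

Emit:
arm_command:
  steps: [15,0,0,0,-1,30,0,0,0,-1,30,0,0,0,-1,20,0,0,0,-1,10,0,0,0,-1,0,0,0,0,-1,0,0,0,0,-1]

```text
clock: 27.6
ee_pos: [0.6526, 0.1069, 0.0897]
tcp_rot: [[0.001, -0.002, 1.0], [0.0, 1.0, 0.002], [-1.0, 0.0, 0.001]]
force: [-0.4, -0.7, -3.3]
grip_width: 0.0091
```

Emit:
arm_command:
  steps: [8,0,0,0,-1,4,0,0,0,-1,2,0,0,0,-1,2,0,0,0,-1,0,0,0,0,-1,0,0,0,0,-1]

```text
clock: 28.2
ee_pos: [0.6524, 0.1073, 0.0732]
tcp_rot: [[0.0, -0.002, 1.0], [0.0, 1.0, 0.002], [-1.0, 0.0, 0.0]]
force: [-0.7, -0.2, -2.7]
grip_width: 0.0092
```

```bash
python3 - <<'E'
from snap import *
snap("10",["scene"])
cv2.imwrite("pics/v10.png",crop("10","scene",330,235,60,45))
E
```

```text
28.25 [0.6524 0.1072 0.0732] [ 0.4  0.5 -3.4] 0.0092
```

View pics/v10.png

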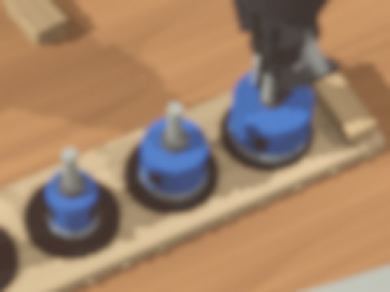

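Emit:
arm_command:
  steps: [1,0,0,0,-1,0,0,0,0,-1,0,0,0,0,-1]

```text
clock: 28.55
ee_pos: [0.6523, 0.1072, 0.0721]
tcp_rot: [[0.0, -0.002, 1.0], [0.0, 1.0, 0.002], [-1.0, 0.0, 0.0]]
force: [1.0, -0.1, -3.3]
grip_width: 0.0091
```

Emit:
arm_command:
  steps: [0.7,0,0,0,-1,0,0,0,0,-1,0,0,0,0,-1]

```text
clock: 28.85
ee_pos: [0.6524, 0.1073, 0.0718]
tcp_rot: [[0.0, -0.002, 1.0], [0.0, 1.0, 0.002], [-1.0, 0.0, 0.0]]
force: [-2.5, -0.3, 2.7]
grip_width: 0.0097
```

Contact. Release and back away toward the right so both cameras see the board.

Emit:
arm_command:
  steps: [0,0,0,0,-0.5,0,0,0,0,-0.2,0,0,0,0,0.2,0,0,0,0,0.2,0,0,0,0,0.2,-30,0,0,0,0.2,-40,0,0,0,0.2,-40,0,0,0,0.2]

```text
clock: 29.65
ee_pos: [0.652, 0.1072, 0.1824]
tcp_rot: [[-0.001, -0.002, 1.0], [-0.0, 1.0, 0.002], [-1.0, -0.0, -0.001]]
force: [-0.4, 0.2, -0.0]
grip_width: 0.0513
```

Emit:
arm_command:
  steps: [0,0,-20,0,0.2,0,0,-35,0,0.2,0,0,-40,0,0.2,0,0,-40,0,0.2,0,0,-40,0,0.2,0,0,-40,0,0.2,0,0,-25,0,0.2,0,0,0,0,0.2]

```text
clock: 30.45
ee_pos: [0.4099, 0.1068, 0.1815]
tcp_rot: [[-0.001, -0.003, 1.0], [-0.0, 1.0, 0.003], [-1.0, -0.0, -0.001]]
force: [0.0, 0.6, -0.3]
grip_width: 0.0515
```

```bash
python3 - <<'E'
from snap import *
from tip import tip
snap("11")
for y in(-.1527,-.0658,.0202,.107): tip("11",(.654,y))
# blue cup centroids vs pads in top
c=load("top11");h=cv2.cvtColor(c["frame"],cv2.COLOR_RGB2HSV); m=(h[...,0]>95)&(h[...,0]<130)&(h[...,1]>90); m[200:]=0; m[:135]=0
for st,ce,mm in blobs(m,15):
    cs,_=cv2.findContours(mm.astype(np.uint8),0,1); (x,y),r=cv2.minEnclosingCircle(max(cs,key=len)); print("cup",st,pl(c,x,y,.045).round(4)[:2])
cv2.imwrite("pics/v11.png",np.hstack([crop("11","scene",305,240,80,60),crop("11","top",350,155,80,60)]))
E
```

```text
30.55 [0.413  0.1069 0.1819] [0.1 0.2 0.7] 0.0511
top 10 399.8 148.0 [ 0.6553 -0.1514]
scene 42 257.4 253.7 [ 0.6606 -0.1528]
top 17 366.5 148.2 [ 0.6559 -0.0646]
scene 47 291.4 239.2 [ 0.6601 -0.0666]
top 18 333.1 148.6 [0.6564 0.0224]
scene 49 323.1 225.2 [0.6583 0.0183]
top 18 300.3 150.6 [0.6521 0.1083]
scene 45 354.3 211.1 [0.6559 0.1057]
cup [290, 144, 25, 24, 418] [0.6511 0.107 ]
cup [323, 145, 21, 20, 278] [0.6553 0.022 ]
cup [357, 145, 17, 17, 159] [ 0.6559 -0.0656]
cup [392, 149, 11, 10, 40] [ 0.6539 -0.1517]
```

View pics/v11.png

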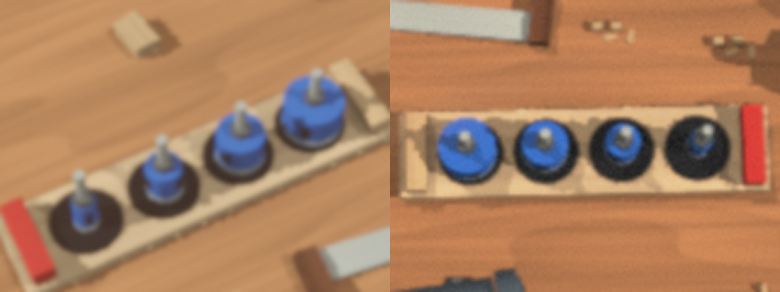

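All four stand upright in the right order. In the top view each cup centre is within about 3.5 mm of its pad centre. The gripper is clear of everything, so I hand in.

```bash
python3 - <<'E'
from bench import job
print(job.finish_job())
E
```

```text
the job is handed in; nothing more can be done
None
```

All four hole saws are on the storage board in order of diameter: saw_25 on mark_a next to the red block, then saw_38 on mark_b, saw_51 on mark_c and saw_64 on mark_d. Each was gripped by its shank and lowered until light contact (about 3–6 N on the wrist) before release. I handed in at about 30.6 s on the robot's clock, with the gripper open and clear of everything. No verdict was reported.

In the last pictures all four stood upright, and I did not touch the white look-alike. In the top view the cups measured within about 3.5 mm of their pad centres.

The two cameras did not fully agree. The scene view put both pads and saws 2–4 mm farther in x than the top view, so I used about the mean of the two. My scene-view tip readings for saw_25 and saw_38 came out up to about 4.5 mm from their pad centres. Part of that is probably because the mask also caught the side of the shank. Every reading is within the 10 mm tolerance.

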